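Pull a pantry drawer front tight with its cam lock

ROBOT

A 7-joint arm with a two-finger parallel gripper is mounted at the origin on the work surface. World frame = base frame: x ahead of the robot, y to its left, z up, the work surface at z = 0. Lengths are in m, angles in rad, forces in N, time in s.
With the tool pointing down it reaches from about 0.4 to 0.85 m from the base axis. Payload 10.4 kg.
Tool frame: the origin (TCP) lies on the centre line of the jaws, within the pads' length; the fingertips stand 11 mm ahead of it and the grasp point (between the pads) lies 8 mm behind it (tip_reach is the distance from the TCP to the fingertips, in m); z points along the fingers, y is the line along which they close (so a half turn about z gives the same grasp; the last joint's range is limited). The gripper opens to 85 mm and grips with 20 to 120 N. Pads are 22 mm wide; open, the fingers measure 114 mm over their backs; the gripper's body (76 mm by 85 mm) begins 54 mm behind the grasp point. The pads swing forward as they close: fully open they stand 13 mm farther back than shut.
Start: joints at [1.096, 0.332, -0.065, 1.46, 0.022, 1.35, -0.088], TCP at [0.273, -0.562, 0.242] pointing down, gripper open.
Joint ranges: [-2.6, 2.6], [-0.5, 2.12], [-1.47, 1.34], [0.16, 2.42], [-1.27, 4.41], [0.06, 2.06], [-2.6, 2.6]. Speed limits (rad/s): [2.22, 2.22, 2.79, 2.79, 3.14, 3.14, 3.14].

INTERFACE

Orientations are given as a unit quaternion [x, y, z, w].
In Python, from workcell import get_obs, camera, hand_in, tip_reach gives the robot as it stands. The module is installed in compiled form; this text tells all that it offers.
- The arm moves only by the tool move_arm, never from a script. Its argument "plan" is a list of rows, each an object with "delta_pos": the shift along the tool's x, y, z in shares of 50 cm (1.0 is 50 cm), a list of three; "turn": the turn, a rotation vector about the tool's x, y, z in fractions of the full range, 1 being pi/2 rad, a list of three; "fingers": the closure, from 0 (fully open) to 1 (shut). A call has 1 to 12 rows; each row is the pose to reach, as a shift and turn from the pose commanded when the call began, along the tool's axes at that moment; what a row does not reach only later rows make up. A row lasts 1/8 s, in which the tool goes at most 62.5 mm and 10.7 degrees, less where a joint would pass 70% of its speed; a pose out of reach is approached as far as the arm can. A call with a gripper value outside its range is refused whole. The fingers move at their own pace and stop on an object; "force" is the grip in N (left out, the last holds). Time passes only in rows, so rows that repeat a pose let the fingers close. It gives the time, the measured TCP pose, the force, the opening and the grip force at its end, in the units of the state.
- get_obs(): the state, without advancing time (a new reading comes with each control period).
- camera(name): name is "side" or "top"; returns a dict with "color" (384x512x3 uint8, red, green, blue), "range_z" (384x512 float32, m along the optical axis (not along the pixel's ray), 0 where there is no reading), "fx", "fy", "cx", "cy" (pixels), "k1" (the pictures are not rectified: a ray, as slopes to the right and down, at radius r is drawn at 1 + k1 r^2 times it, then the intrinsics apply), "R" (3x3) and "t" (3): a world point X has camera coordinates R X + t. Camera axes: x right, y down, z forward; pixel columns grow to the right and rows downward; lengths in m; the calibration is good to about 2 mm. A picture is of the moment at which its call begins.
- hand_in(): hands the job in; it is judged then, once.
The state is a dict: "clock": time; "joint_pos": joint angles; "joint_velocities": joint speeds; "tau": joint torques, N m; "position": TCP position; "ee_rot": TCP orientation; "ft_force": force on the tool from outside, world axes, zero at the start; "torque": the same for the moment, N m; "grip_width": opening from 0.0 (shut) to 1.0 (fully open); "grasp_force": force on a finger pad.
Only numpy, scipy, OpenCV 4.12 (cv2) and the standard library are available. Lean on these libraries where they do the work, as an engineer would, in place of code of your own. Each camera call takes 0.05 s, during which the arm holds its last target. There are 200 camera calls.

TASK

Take the flat-blade screwdriver out of its wooden stand, set its blade in the slot of the cam disc behind the loose drawer front, and turn it clockwise until the cam has drawn the front snugly home on its seal, without forcing it any further. Then stand the screwdriver back in its stand, leaving everything else as it is.

Things in the scene. Friction and masses are not known exactly. Their poses are not given: they have to be found in the camera images.
- drawer: Open walnut drawer box, fixed to the worktop, 240 x 240 mm, sides 75 mm high, back 57 mm high. Origin under its centre; its x axis points from its front end to its back, z up. At its front end an oak cleat 70 mm deep crosses the floor, its top 42 mm above the worktop; the cam disc sits in the middle of it.
- front: Blue-grey drawer front, 18 x 270 x 95 mm (top 97 mm above the worktop), steel bar handle on the side facing the robot. It slides on the box along the drawer's x with 2.5 N friction. Origin: middle of width and thickness, at worktop level. Its steel bolt runs through the cleat into the cam disc; how far the bolt is screwed in varies by 5 mm from start to start and shows in no pose.
- front_inner (a point): Middle of the front's inner face, 60 mm above the worktop. It starts about 1.6 mm off a rubber seal strip on the box end. It touches the seal when it is 121.5 mm from the drawer's origin along the drawer's -x; pulled further, the seal gives about 0.03 mm per N.
- cam: Steel cam disc, 43 mm across, its face flush with the cleat's top, turning about its upright axis. Origin at the centre of its face, z up, x along its slot. Turned clockwise seen from above, its inner spiral grabs the bolt head (after 0.05 to 1.4 rad) and draws the bolt inwards 5 mm per rad; the front is snug after 0.5 to 1.8 rad in all, depending on the bolt. It stays where it is left.
- cam_slot (a point): Centre of the floor of the cam's straight slot, which is 20 mm long (cam's x), 5 mm wide, 6 mm deep, open at the top. Torque to turn the cam: at most 0.04 N m free, 0.04 to 0.09 N m while it draws the front over, then rising about 1 N m per rad on the seal. Snug is 0.14 to 0.19 N m; from about 0.24 N m the bolt is overtightened.
- driver: Flat-blade screwdriver, 144 mm long, 0.14 kg, blade down in its stand. Origin: middle of the blade's end, z towards the handle. Blade 16 mm wide along its x axis, 3 mm thick along its y axis, 14 mm long; round shank 8 mm thick; round black collar 32 mm across from 60 to 67 mm; then a square walnut handle 24 x 24 mm, its flats facing along x and y, from 66 to 144 mm.
- stand: Pale wooden block 70 x 70 mm, 66 mm high, fixed. Origin under its centre. In the middle of its top an upright through hole, 21 mm across. The driver stands in it with its collar resting on the block, so its blade end is 6 mm above the worktop.
- ramekin: loose white bowl, 66 mm wide, 45 mm high, inside the drawer box; bystander
- tin: loose aluminium can, 56 mm wide, 70 mm high, inside the drawer box; bystander
- jar: loose clear glass jar with steel lid, 84 mm wide, 140 mm high, beyond the stand; bystander
- jar2: loose amber glass jar with steel lid, 72 mm wide, 110 mm high, on the left; bystander
- mug: loose white mug, 80 mm wide, 90 mm high, on the left; bystander
- mallet: loose rubber mallet, 220 mm long, lying on the left near the robot; bystander. Origin at the middle of its length, underneath
Mind the look-alikes: they are no part of the job. Of the things that look like the driver, the middle-sized one is meant.

How it is judged:
On the way, in this order (a step that is already met when the one before it is completed fails the run):
1. the screwdriver's blade is down in the cam's slot (z of driver in the frame of cam below -0.0035 m and horizontal distance between driver and cam below 0.004 m), for 0.1 s.
2. with the blade still in the slot, the cam has drawn the front onto its seal and pulls on the bolt with more than 10 N (contact force between front and cam above 10 N and x of front_inner in the frame of drawer above -0.122 m and z of driver in the frame of cam below -0.002 m), for 0.2 s.
At the end, for the whole second after the job is handed in: The drawer front rests on its seal (within 0.5 mm), clamped by the cam, which still pulls on the bolt with more than 1.5 N; the screwdriver stands at rest in the stand's hole, blade down, its collar on the block (within 4 mm), upright within 7 degrees (x of front_inner in the frame of drawer above -0.122 m and contact force between front and cam above 1.5 N and horizontal distance between driver and stand below 0.006 m and height (world z) of driver below 0.01 m and angle between driver's own z axis and vertical below 0.12 rad and linear speed of driver below 0.02 m/s); the robot touches nothing.
It fails at once if the bolt is overtightened: the cam pulls on it with more than 36 N (contact force between front and cam above 36 N).
It fails at once if the screwdriver is pressed or levered on the drawer and its cam with more than 60 N (contact force between driver and drawer above 60 N).
It fails at once if a bystander is knocked away by more than 20 mm (distance of any of ramekin, tin, jar, jar2, mug, mallet from where it was at the start of the episode above 0.02 m).
It also fails if it takes over 72 s, if anything falls off the work surface, if the arm or the gripper's body presses on something with over 40 N, if the wrist force passes 120 N, or if a joint passes its speed limit or range.

## Working session

There is one attempt and no reset: what is moved stays moved. The work goes in short steps, Python scripts to look and compute and a tool call to move; the robot and the scene stay as the last step left them, time stands still between calls to the robot, and variables do not carry over. Pictures are saved under pics/ and viewed, at most 10 in all, crops included, and the job is handed in when it is done.

Besides the shell and the picture viewer there is one more tool, called after "Call:" in YAML: its name, and indented under it one key for each argument. move_arm: Moves the arm, as the interface text tells. Its arguments: {"type":"object","properties":{"plan":{"type":"array","items":{"type":"object","properties":{"delta_pos":{"type":"array","items":{"type":"number"}},"turn":{"type":"array","items":{"type":"number"}},"fingers":{"type":"number"}}}},"force":{"type":"number"}},"required":["plan"]}

```bash
mkdir -p pics
cat > h.py <<'E'
import numpy as np,cv2
from workcell import get_obs,camera,hand_in,tip_reach
from scipy.spatial.transform import Rotation as Ro
def ray(c,u,v):
    d=np.array([(u-c['cx'])/c['fx'],(v-c['cy'])/c['fy']]);s=d.copy()
    for _ in range(20): s=d/(1+c['k1']*(s@s))
    return s
def pz(c,u,v,z):  # pixel on plane world z
    s=ray(c,u,v);d=c['R'].T@np.array([s[0],s[1],1]);o=-c['R'].T@c['t']
    return o+d*(z-o[2])/d[2]
def pd(c,u,v):
    s=ray(c,u,v);Z=c['range_z'][int(round(v)),int(round(u))]
    return c['R'].T@(np.array([s[0],s[1],1])*Z-c['t'])
def cloud(c):
    v,u=np.mgrid[:384,:512];d=np.stack([(u-c['cx'])/c['fx'],(v-c['cy'])/c['fy']],-1);s=d.copy()
    for _ in range(20): s=d/(1+c['k1']*(s**2).sum(-1,keepdims=True))
    P=np.concatenate([s,np.ones_like(s[...,:1])],-1)*c['range_z'][...,None]
    return (P-c['t'])@c['R']
def save(c,n,box=None):
    im=c['color'][...,::-1]
    if box: u0,v0,u1,v1=box; im=im[v0:v1,u0:u1]
    k=min(800/im.shape[1],600/im.shape[0]); cv2.imwrite('pics/'+n,cv2.resize(im,None,fx=k,fy=k,interpolation=cv2.INTER_CUBIC)); print(n,'scale',k)
E
python3 - <<'E'
from h import *
import pickle
for n in('top','side'):
    c=camera(n);save(c,n+'0.png');pickle.dump(c,open(n+'0.pkl','wb'));print(-c['R'].T@c['t'],c['R'],c['fx'],c['k1'])
print(get_obs(),tip_reach)
E
```

```text
top0.png scale 1.5625
[0.28011074 0.02487099 1.04410057] [[ 0.04768664 -0.99885243 -0.00445   ]
 [-0.97635517 -0.04567126 -0.21129295]
 [ 0.21084724  0.01442063 -0.97741265]] 350.35979619831613 0.02503601818408407
side0.png scale 1.5625
[-0.13826556  0.61005177  1.00643348] [[-0.66226836 -0.74897442  0.02092721]
 [-0.55751803  0.47393183 -0.68158805]
 [ 0.50057394 -0.4630615  -0.73143679]] 370.8406786642112 -0.04880988254651553
{'clock': 0.1, 'joint_pos': array([ 1.09640711,  0.33278911, -0.06470549,  1.46083574,  0.0215672 ,
        1.349927  , -0.08847412]), 'joint_velocities': array([ 9.37207560e-05, -2.59309668e-03,  3.76777278e-05, -2.03817480e-03,
        1.15131408e-03, -1.83486451e-03, -1.44174998e-03]), 'tau': array([ 1.68466169e-03, -6.26748562e+01,  4.92697454e-02, -3.92428994e+01,
        1.63947861e-02,  7.05008555e-03, -7.09324081e-05]), 'position': array([ 0.27272917, -0.56199708,  0.24161803]), 'ee_rot': array([ 9.74589156e-01,  2.23999054e-01, -1.53543177e-04, -6.13863349e-04]), 'ft_force': array([-0.47512742,  0.17841428,  0.44732571]), 'torque': array([-0.0419763 , -0.02912908, -0.00250182]), 'grasp_force': 0.0, 'grip_width': 1.000930553159185} 0.011
```

View pics/top0.png

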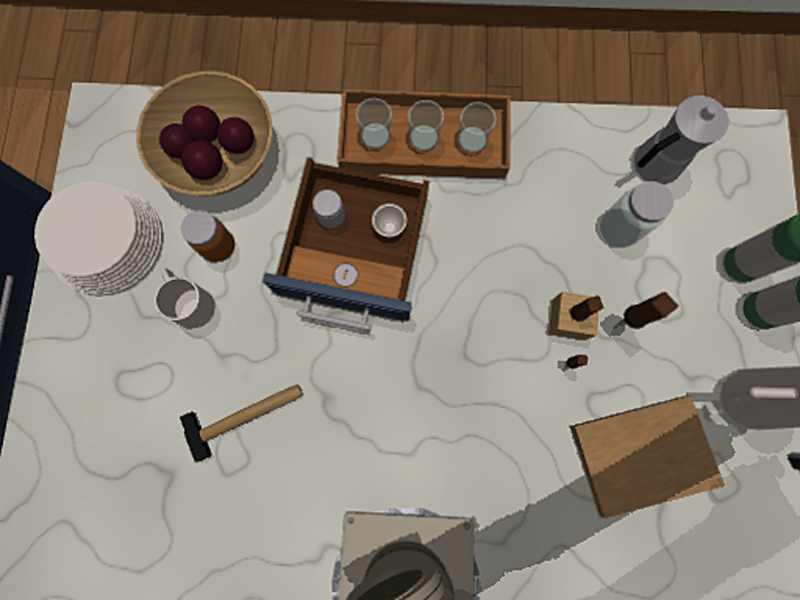

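View pics/side0.png

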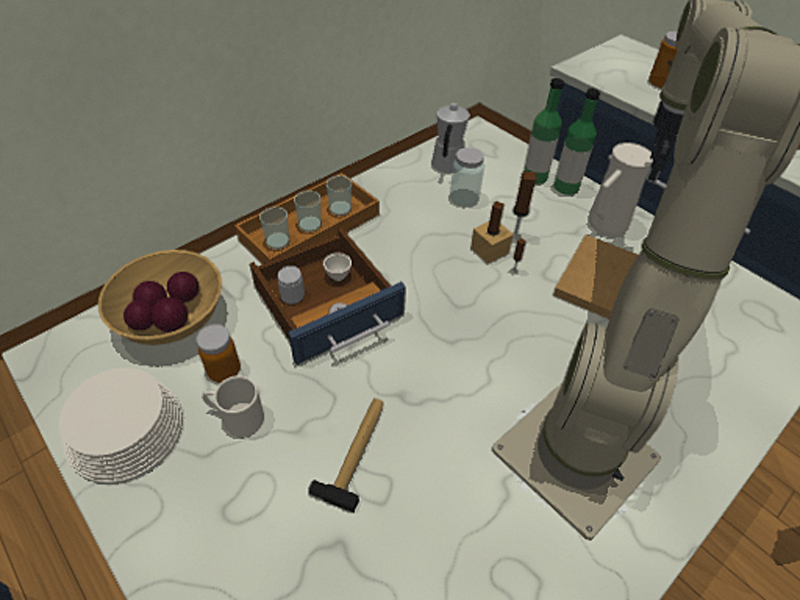

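The top view shows the stand at about (575,315) with the driver in it (handle top at (590,305)), the big look-alike at (650,310), the small one at (577,361), and the cam at (345,274) with its slot lit. The side view confirms the same layout.

Run:
```python
from h import *
import pickle
c=pickle.load(open('top0.pkl','rb'))
save(c,'cam.png',(165,100,285,190)); save(c,'stand.png',(335,170,455,260))
```

```text
cam.png scale 6.666666666666667
stand.png scale 6.666666666666667
```

View pics/cam.png

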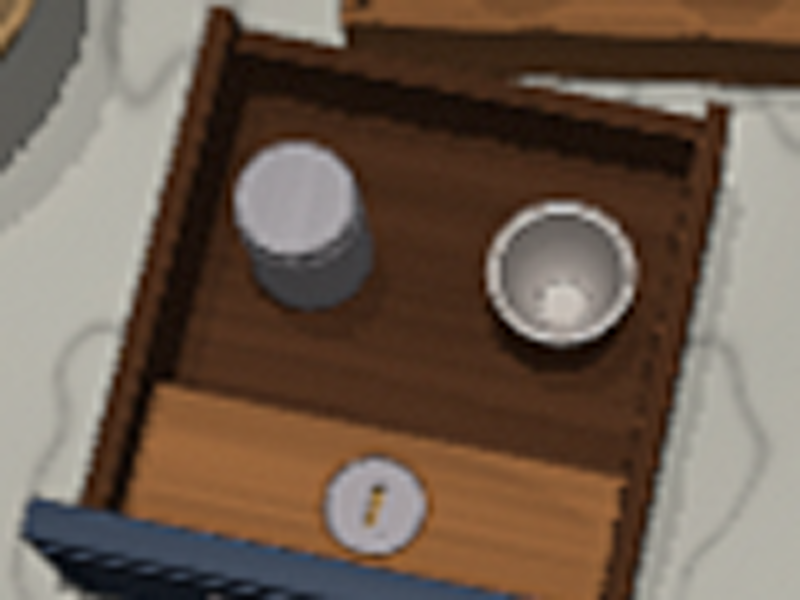

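View pics/stand.png

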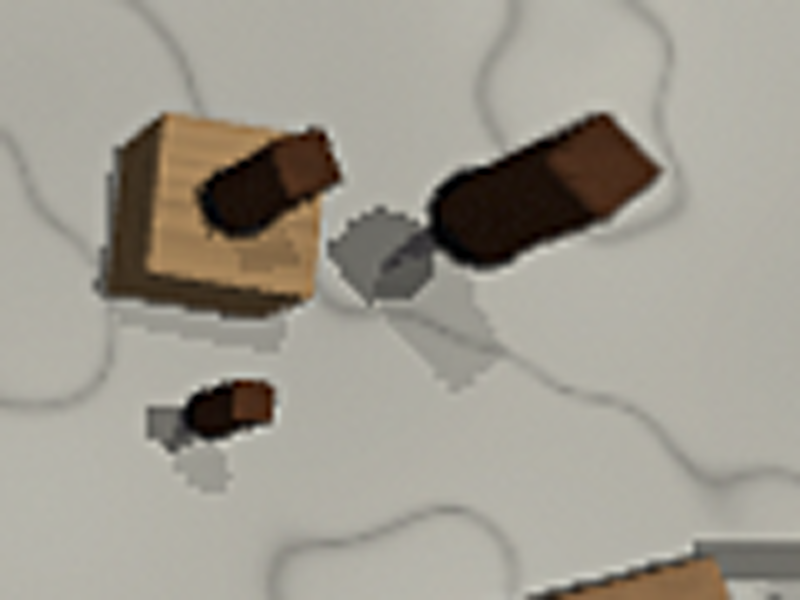

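The cam crop shows the disc centre at (376,506) with its slot running from (383,486) to (371,525). The stand crop shows the block top corners at (165,113), (322,148), (313,298) and (148,270), with the driver's handle top near (307,163).

Run:
```python
from h import *
import pickle
c=pickle.load(open('top0.pkl','rb'));s=pickle.load(open('side0.pkl','rb'))
P=cloud(c)
def cr(x,y,u0,v0,z): return pz(c,(x+.5)/(20/3)-.5+u0,(y+.5)/(20/3)-.5+v0,z)
print('cam',cr(376,506,165,100,.042)); a=cr(383,486,165,100,.042);b=cr(371,525,165,100,.042);d=a-b;print('slot ang',np.degrees(np.arctan2(d[1],d[0])),np.hypot(*d[:2]))
# cam disc by grey pixels
im=c['color'].astype(int);m=(im.min(-1)>110);m[:165]=0;m[:,:205]=0;m[190:]=0;m[:,240:]=0
v,u=np.nonzero(m);q=np.array([pz(c,i,j,.042) for i,j in zip(u,v)]);print('disc',len(u),u.mean(),v.mean(),q.mean(0),np.ptp(q,0), P[m][:,2].mean())
t=np.array([cr(x,y,335,170,.066) for x,y in [(165,113),(322,148),(313,298),(148,270)]]);print('stand',t.mean(0));print(t)
def seg(C,P,x,y,r,z0,z1,n):
    k=(np.hypot(P[...,0]-x,P[...,1]-y)<r)&(P[...,2]>z0)&(P[...,2]<z1)
    q=P[k]; R=cv2.minAreaRect((q[:,:2]*1000).astype(np.float32)) if len(q)>3 else None
    print(n,len(q),q.mean(0) if len(q) else '',R)
Q=cloud(s);x,y=t.mean(0)[:2]
for n,C,PP in(('top',c,P),('side',s,Q)):
    seg(C,PP,x,y,.06,.060,.069,n+' stand top')
    seg(C,PP,x,y,.03,.144,.156,n+' handle top')
    for z in(.08,.1,.12,.135): seg(C,PP,x,y,.03,z,z+.015,n+' h%.3f'%z)
    seg(C,PP,x,y-.09,.05,.17,.3,n+' big')
    seg(C,PP,x-.07,y,.035,.06,.3,n+' small')
    seg(C,PP,x-.07,y-.0,.035,.02,.3,n+' small')
# drawer axis from front top
v,u=np.nonzero((abs(P[...,2]-.097)<.004)&(np.hypot(P[...,0]-.5,P[...,1]-.14)<.25))
q=P[v,u];print('front top',len(q),q.mean(0),cv2.minAreaRect((q[:,:2]*1000).astype(np.float32)))
```

```text
cam [0.54260491 0.13689729 0.042     ]
slot ang -12.838239824061132 0.018561838702091698
disc 156 220.75641025641025 175.50641025641025 [0.54250319 0.137537   0.042     ] [0.04021255 0.04199625 0.        ] 0.040552111266479916
stand [ 0.4825593  -0.29261839  0.066     ]
[[ 0.52204971 -0.26301252  0.066     ]
 [ 0.5097833  -0.32920916  0.066     ]
 [ 0.44488194 -0.32348037  0.066     ]
 [ 0.45352225 -0.2547715   0.066     ]]
top stand top 421 [ 0.4788097  -0.28673311  0.0651447 ] ((483.61328125, -293.0746765136719), (69.91641235351562, 70.83078002929688), 84.14432525634766)
top handle top 82 [ 0.48337506 -0.29187504  0.14891216] ((483.59417724609375, -292.2691650390625), (22.673952102661133, 22.871335983276367), 21.064132690429688)
top h0.080 17 [ 0.47874869 -0.28384245  0.08875575] ((477.3343505859375, -286.6828308105469), (27.144996643066406, 11.778636932373047), 55.72060012817383)
top h0.100 19 [ 0.47770323 -0.28499435  0.10763836] ((476.8873596191406, -286.78656005859375), (26.836156845092773, 11.571971893310547), 56.46603012084961)
top h0.120 21 [ 0.47869065 -0.28435627  0.127907
[... 1568 characters left out ...]
544433594, -290.7469177246094), (23.385822296142578, 26.366436004638672), 10.923051834106445)
side big 84 [ 0.47248411 -0.37793948  0.18709006] ((474.4607238769531, -381.3302001953125), (32.320560455322266, 31.518341064453125), 49.77144241333008)
side small 68 [ 0.39566638 -0.28314986  0.08189301] ((416.07806396484375, -286.7263488769531), (26.842777252197266, 65.91221618652344), 74.96714782714844)
side small 119 [ 0.40493569 -0.28527892  0.06506839] ((415.9140625, -287.0494384765625), (29.759824752807617, 66.54015350341797), 72.40377044677734)
front top 600 [0.49636432 0.14668167 0.09613445] ((512.0184326171875, 198.33811950683594), (379.76190185546875, 56.4207763671875), 72.22984313964844)
```

Run:
```python
from h import *
import pickle
c=pickle.load(open('top0.pkl','rb'));s=pickle.load(open('side0.pkl','rb'))
P=cloud(c);Q=cloud(s)
for n,C,p in(('top',c,P),('side',s,Q)):
    for x in np.arange(.2,.6,.05):
        print(n,'%.2f'%x,[ '%.2f'%p[k][:,2].max() if (k:=(abs(p[...,0]-x)<.025)&(abs(p[...,1]-y)<.025)&(C['range_z']>0)).any() else '-' for y in np.arange(-.65,-.2,.05)])
# slot by saturation-weighted PCA
im=c['color'].astype(int);sat=im[...,0]-im[...,2]
w=sat[168:184,212:232];print(w)
```

```text
top 0.20 ['0.00', '0.01', '0.03', '0.03', '0.03', '0.03', '0.04', '0.03', '0.00']
top 0.25 ['0.00', '0.01', '0.03', '0.30', '0.03', '0.04', '0.03', '0.03', '0.00']
top 0.30 ['0.00', '0.18', '0.09', '0.04', '0.04', '0.03', '0.04', '0.03', '0.00']
top 0.35 ['-', '0.20', '0.20', '0.18', '0.03', '0.01', '0.00', '0.00', '0.00']
top 0.40 ['0.00', '0.19', '0.06', '0.00', '0.01', '0.00', '0.00', '0.10', '0.00']
top 0.45 ['0.01', '0.01', '0.01', '0.00', '0.01', '0.20', '0.20', '0.15', '0.07']
top 0.50 ['0.15', '0.15', '0.00', '0.01', '0.00', '0.20', '0.20', '0.15', '0.07']
top 0.55 ['0.15', '0.17', '0.00', '0.00', '0.00', '0.00', '0.00', '0.01', '0.00']
side 0.20 ['-', '-', '0.63', '0.64', '0.66', '0.67', '0.67', '0.65', '0.00']
side 0.25 ['0.00', '0.62', '0.63', '0.64', '0.64', '0.64', '0.03', '0.03', '0.00']
side 0.30 ['0.22', '0.31', '0.62', '0.63', '0.58', '0.03', '0.03', '0.03', '0.00']
side 0.35 ['0.22', '0.22', '0.60', '0.18', '0.03', '0.00', '0.00', '0.00', '0.00']
side 0.40 ['0.22', '0.22', '0.05', '0.00', '0.00', '0.00', '0.00', '0.10', '0.08']
side 0.45 ['0.00', '0.01', '0.01', '0.
[... 871 characters left out ...]
   9  90
   93  91]
 [ 88  37  -1   1   2   2   1  -4  48  69   7  -1   3   3   2  -3   7  88
   94  89]
 [ 95  56   0   0   2   3   0   6  81  51  -5   2   3   3   2  -5  20  94
   94  91]
 [ 96  71   0  -2   2   2   0  17  68  34  -2   1   2   1  -1  -1  54  98
   96  94]
 [ 90  86  21  -5   0   2   2  10  12  -3   0   2   2   2  -3   8  79  92
   88  88]
 [ 90  93  72  10  -3   0   2   1   1   0   1   2   1  -2   1  56  93  86
   84  84]
 [ 94  97  97  72  13  -2  -1   0   0  -1   0  -2  -4   1  56  96  95  92
   92  91]
 [ 85  90  94 100  91  43  12   2   0  -2  -1  -1  21  73  94  92  90  90
   90  90]
 [ -1  30  45  58  79  91  85  75  72  54  61  79  99  98  94  90  90  89
   87  88]]
```

Units first: shifts go in shares of 50 cm and turns go in shares of pi/2 rad. So 0.307 m / 0.5 = 0.614, -0.058 m / 0.5 = -0.116, -1.5 rad / 1.5708 = -0.9549.

Call:
move_arm:
  plan:
    - {"delta_pos": [0, 0, -0.116], "turn": [0, 0, 0], "fingers": 0.4}
    - {"delta_pos": [0.614, -0.3, -0.116], "turn": [0, 0, -0.9549], "fingers": 0.4}
    - {"delta_pos": [0.614, -0.3, -0.116], "turn": [0, 0, -0.9549], "fingers": 0.4}
    - {"delta_pos": [0.614, -0.3, -0.116], "turn": [0, 0, -0.9549], "fingers": 0.4}
    - {"delta_pos": [0.614, -0.3, -0.116], "turn": [0, 0, -0.9549], "fingers": 0.4}
    - {"delta_pos": [0.614, -0.3, -0.116], "turn": [0, 0, -0.9549], "fingers": 0.4}
    - {"delta_pos": [0.614, -0.3, -0.116], "turn": [0, 0, -0.9549], "fingers": 0.4}
    - {"delta_pos": [0.614, -0.3, -0.116], "turn": [0, 0, -0.9549], "fingers": 0.4}
    - {"delta_pos": [0.614, -0.3, -0.116], "turn": [0, 0, -0.9549], "fingers": 0.4}
    - {"delta_pos": [0.614, -0.3, -0.116], "turn": [0, 0, -0.9549], "fingers": 0.4}
    - {"delta_pos": [0.614, -0.3, -0.116], "turn": [0, 0, -0.9549], "fingers": 0.4}
  force: 60

```text
clock: 1.48
position: [0.4835, -0.2934, 0.3001]
ee_rot: [0.562, 0.827, 0.0, -0.0]
ft_force: [-0.1, 0.1, 0.2]
grip_width: 0.605
grasp_force: 0.0
```

```bash
cat >> h.py <<'E'
def st():
    o=get_obs();R=Ro.from_quat(o['ee_rot']);M=R.as_matrix()
    print('t%.2f'%o['clock'],'p',np.round(o['position'],4),'yawy %.2f'%np.degrees(np.arctan2(M[1,1],M[0,1])),'z',np.round(M[:,2],4),'F',np.round(o['ft_force'],2),'T',np.round(o['torque'],3),'w %.3f g %.1f'%(o['grip_width'],o['grasp_force']),'q',np.round(o['joint_pos'],2))
    return o,M
def dl(p):  # world target -> tool delta from measured pose
    o,M=st();print('delta',np.round(M.T@(np.array(p)-o['position']),4))
E
python3 - <<'E'
from h import *
import pickle
dl([.4835,-.2925,.117])
c=pickle.load(open('top0.pkl','rb'));im=c['color'].astype(int);sat=im[...,0]-im[...,2]
w=np.clip(sat-4,0,None)[171:181,217:225];v,u=np.mgrid[171:181,217:225];w=w.ravel()
for z in(.042,.038):
    q=np.array([pz(c,a,b,z)[:2] for a,b in zip(u.ravel(),v.ravel())]);m=(q*w[:,None]).sum(0)/w.sum();C=((q-m).T*w)@(q-m)/w.sum();e,V=np.linalg.eigh(C)
    print(m,np.degrees(np.arctan(V[1,1]/V[0,1])),np.sqrt(e*12))
# disc weighted
S=np.clip(1-sat/90.,0,1)[165:186,210:232];S[9-3:16,7:13]=1
v,u=np.mgrid[165:186,210:232]
q=np.array([pz(c,a,b,.042)[:2] for a,b in zip(u.ravel(),v.ravel())]).reshape(21,22,2);r=np.hypot(*(np.moveaxis(q,-1,0)-np.array([.5425,.1372])[:,None,None]));S[r>.026]=0
print('disc',(q*S[...,None]).sum((0,1))/S.sum())
P=cloud(c)
k=(abs(P[...,2]-.097)<.004)&(P[...,0]>.42)&(P[...,0]<.56)&(P[...,1]>0)&(P[...,1]<.3)&(im[...,2]>im[...,0]+10);qq=P[k];print(len(qq),qq.mean(0),cv2.minAreaRect((qq[:,:2]*1000).astype(np.float32)))
E
```

```text
t1.48 p [ 0.4835 -0.2934  0.3001] yawy 21.57 z [-2.e-04  2.e-04 -1.e+00] F [-0.08  0.06  0.23] T [ 0.019 -0.027 -0.016] w 0.605 g 0.0 q [ 0.83  0.2  -0.42  1.51  0.08  1.44  0.78]
delta [0.0008 0.0004 0.1831]
[0.54204012 0.13757456] -11.452224829369698 [0.00581733 0.01771685]
[0.54308564 0.13802443] -11.452224829369639 [0.00584055 0.01778756]
disc [0.54280704 0.13775774]
570 [0.49499037 0.14375946 0.09610073] ((493.9368591308594, 145.5329132080078), (268.46881103515625, 21.040048599243164), 80.7990493774414)
```

Converted, 0.183 m / 0.5 = 0.366, 0.16 m / 0.5 = 0.32.

Call:
move_arm:
  plan:
    - {"delta_pos": [0.001, 0, 0.12], "turn": [0, 0, 0], "fingers": 0.4}
    - {"delta_pos": [0.001, 0, 0.24], "turn": [0, 0, 0], "fingers": 0.4}
    - {"delta_pos": [0.001, 0, 0.32], "turn": [0, 0, 0], "fingers": 0.4}
    - {"delta_pos": [0.001, 0, 0.366], "turn": [0, 0, 0], "fingers": 0.4}
    - {"delta_pos": [0.001, 0, 0.366], "turn": [0, 0, 0], "fingers": 0.4}
    - {"delta_pos": [0.001, 0, 0.366], "turn": [0, 0, 0], "fingers": 1}
    - {"delta_pos": [0.001, 0, 0.366], "turn": [0, 0, 0], "fingers": 1}
    - {"delta_pos": [0.001, 0, 0.366], "turn": [0, 0, 0], "fingers": 1}
    - {"delta_pos": [0.001, 0, 0.366], "turn": [0, 0, 0], "fingers": 1}
    - {"delta_pos": [0.001, 0, 0.366], "turn": [0, 0, 0], "fingers": 1}
  force: 60

```text
clock: 2.72
position: [0.4842, -0.2933, 0.1189]
ee_rot: [0.561, 0.828, -0.0, 0.001]
ft_force: [0.3, -0.4, 5.3]
grip_width: 0.272
grasp_force: 59.2
```

Run:
```python
from h import *
st()
```

```text
t2.73 p [ 0.4842 -0.2933  0.1189] yawy 21.81 z [ 0.0021 -0.0016 -1.    ] F [ 0.26 -0.38  5.3 ] T [0.05  0.351 0.023] w 0.272 g 59.2 q [ 0.81  0.34 -0.41  1.75  0.15  1.09  0.73]
```

Converted, -0.14 m / 0.5 = -0.28, -0.12 m / 0.5 = -0.24.

Call:
move_arm:
  plan:
    - {"delta_pos": [0, 0, -0.08], "turn": [0, 0, 0], "fingers": 1}
    - {"delta_pos": [0, 0, -0.16], "turn": [0, 0, 0], "fingers": 1}
    - {"delta_pos": [0, 0, -0.24], "turn": [0, 0, 0], "fingers": 1}
    - {"delta_pos": [0, 0, -0.28], "turn": [0, 0, 0], "fingers": 1}
    - {"delta_pos": [0, 0, -0.28], "turn": [0, 0, 0], "fingers": 1}
  force: 100

```text
clock: 3.35
position: [0.484, -0.2931, 0.259]
ee_rot: [0.561, 0.828, -0.0, 0.002]
ft_force: [0.5, 0.5, -2.2]
grip_width: 0.268
grasp_force: 98.3
```

Run:
```python
from h import *
o,M=st()
s=camera('side')
def proj(c,X):
    x=c['R']@X+c['t'];s=x[:2]/x[2];s=s*(1+c['k1']*(s@s));return s*[c['fx'],c['fy']]+[c['cx'],c['cy']]
p=o['position']-[0,0,.113];u,v=proj(s,p);print(u,v);u,v=int(u),int(v)
save(s,'blade.png',(u-40,v-40,u+40,v+20))
```

```text
t3.35 p [ 0.484  -0.2931  0.259 ] yawy 21.82 z [ 0.0027 -0.0019 -1.    ] F [ 0.53  0.47 -2.22] T [-0.029  0.03  -0.042] w 0.268 g 98.3 q [ 0.83  0.22 -0.43  1.58  0.09  1.36  0.77]
318.3778022200758 130.8798474993817
blade.png scale 10.0
```

View pics/blade.png

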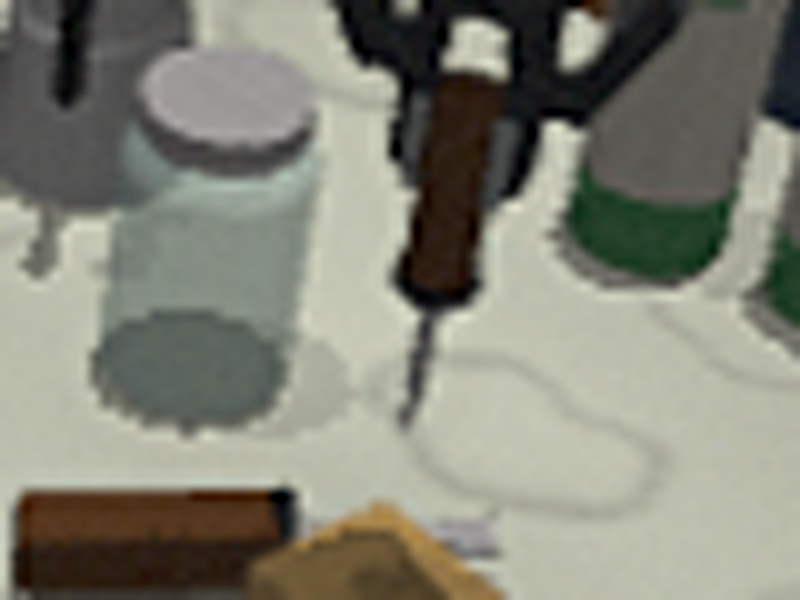

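The crop shows the driver in the jaws with its blade edge-on at about (410,415), so the blade runs along roughly -69°. A large driver is lying at the lower left, around (150,540), which I should check.

Run:
```python
from h import *
import pickle
c=camera('top');pickle.dump(c,open('top1.pkl','rb'))
save(c,'stand1.png',(335,90,475,195+60))
```

```text
Traceback (most recent call last):
FileNotFoundError: [Errno 2] No such file or directory: 'top1.pkl'
```

```bash
ls -la . pics | head -30; df -h . | tail -1
python3 - <<'E'
from h import *
c=camera('top')
save(c,'stand1.png',(335,90,475,195+60))
E
ls pics
```

```text
.:
total 2712
drwxr-xr-x  3 agent agent    4096 Nov 28 23:04 .
drwxr-xr-x 23 root  root     4096 Nov 28 23:04 ..
-rw-r--r--  1 agent agent    1567 Nov 28 23:07 h.py
drwxr-xr-x  2 agent agent    4096 Nov 28 23:07 pics
-rw-r--r--  1 agent agent 1376796 Nov 28 23:04 side0.pkl
-rw-r--r--  1 agent agent 1376796 Nov 28 23:04 top0.pkl

pics:
total 2408
drwxr-xr-x 2 agent agent   4096 Nov 28 23:07 .
drwxr-xr-x 3 agent agent   4096 Nov 28 23:04 ..
-rw-r--r-- 1 agent agent 422506 Nov 28 23:07 blade.png
-rw-r--r-- 1 agent agent 436200 Nov 28 23:04 cam.png
-rw-r--r-- 1 agent agent 666314 Nov 28 23:04 side0.png
-rw-r--r-- 1 agent agent 315017 Nov 28 23:04 stand.png
-rw-r--r-- 1 agent agent 607403 Nov 28 23:04 top0.png
/dev/vda        252G  1.4G   80G   2% /
stand1.png scale 3.6363636363636362
blade.png
cam.png
side0.png
stand.png
stand1.png
top0.png
```

View pics/stand1.png

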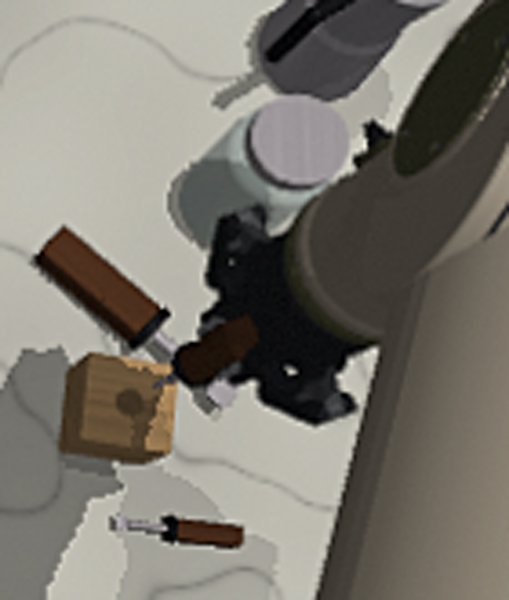

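The crop shows both look-alikes now lying down: the big one beside the stand from (50,245) to (220,395), the small one at (180,530). The hole at (130,400) is free, the driver is held, and the jar still stands.

Run:
```python
from h import *
dl([.543,.1373,.26]); dl([.543,.1373,.175])
```

```text
t3.50 p [ 0.4829 -0.2927  0.256 ] yawy 21.82 z [-1.5e-03  9.0e-04 -1.0e+00] F [-0.03 -0.5  -0.65] T [ 0.015  0.03  -0.026] w 0.268 g 98.3 q [ 0.83  0.22 -0.43  1.59  0.09  1.36  0.77]
delta [ 0.3768  0.2156 -0.0037]
t3.50 p [ 0.4829 -0.2927  0.256 ] yawy 21.82 z [-1.5e-03  9.0e-04 -1.0e+00] F [-0.03 -0.5  -0.65] T [ 0.015  0.03  -0.026] w 0.268 g 98.3 q [ 0.83  0.22 -0.43  1.59  0.09  1.36  0.77]
delta [0.3767 0.2157 0.0813]
```

Converted, 0.377 m / 0.5 = 0.754, 0.2155 m / 0.5 = 0.431, -0.99 rad / 1.5708 = -0.6303.

Call:
move_arm:
  plan:
    - {"delta_pos": [0.754, 0.431, -0.008], "turn": [0, 0, -0.6303], "fingers": 1}
    - {"delta_pos": [0.754, 0.431, -0.008], "turn": [0, 0, -0.6303], "fingers": 1}
    - {"delta_pos": [0.754, 0.431, -0.008], "turn": [0, 0, -0.6303], "fingers": 1}
    - {"delta_pos": [0.754, 0.431, -0.008], "turn": [0, 0, -0.6303], "fingers": 1}
    - {"delta_pos": [0.754, 0.431, -0.008], "turn": [0, 0, -0.6303], "fingers": 1}
    - {"delta_pos": [0.754, 0.431, -0.008], "turn": [0, 0, -0.6303], "fingers": 1}
    - {"delta_pos": [0.754, 0.431, -0.008], "turn": [0, 0, -0.6303], "fingers": 1}
    - {"delta_pos": [0.754, 0.431, -0.008], "turn": [0, 0, -0.6303], "fingers": 1}
    - {"delta_pos": [0.754, 0.431, -0.008], "turn": [0, 0, -0.6303], "fingers": 1}
    - {"delta_pos": [0.754, 0.431, 0.1], "turn": [0, 0, -0.6303], "fingers": 1}
    - {"delta_pos": [0.754, 0.431, 0.162], "turn": [0, 0, -0.6303], "fingers": 1}
    - {"delta_pos": [0.754, 0.431, 0.162], "turn": [0, 0, -0.6303], "fingers": 1}

```text
clock: 5.0
position: [0.542, 0.1349, 0.1739]
ee_rot: [0.101, 0.995, -0.001, -0.002]
ft_force: [1.0, -0.8, -0.2]
grip_width: 0.267
grasp_force: 98.7
```

Run:
```python
from h import *
o,M=st();dl([.543,.1373,.163])
s=camera('side');save(s,'ov.png',(175,150,265,217))
c=camera('top');save(c,'ovt.png',(165,110,265,185))
print(get_obs()['ft_force'],get_obs()['torque'])
```

```text
t5.00 p [0.542  0.1349 0.1739] yawy 78.41 z [-0.0046 -0.0015 -1.    ] F [ 0.97 -0.82 -0.19] T [-0.008 -0.016  0.005] w 0.267 g 98.7 q [ 0.33  0.34 -0.79  1.69  0.25  1.22  0.85]
t5.00 p [0.542  0.1349 0.1739] yawy 78.41 z [-0.0046 -0.0015 -1.    ] F [ 0.97 -0.82 -0.19] T [-0.008 -0.016  0.005] w 0.267 g 98.7 q [ 0.33  0.34 -0.79  1.69  0.25  1.22  0.85]
delta [-0.0005  0.0026  0.0109]
ov.png scale 8.88888888888889
ovt.png scale 8.0
[ 0.37287068  0.55942256 -1.24734086] [-0.0070308  -0.04493667 -0.01109128]
```

View pics/ov.png

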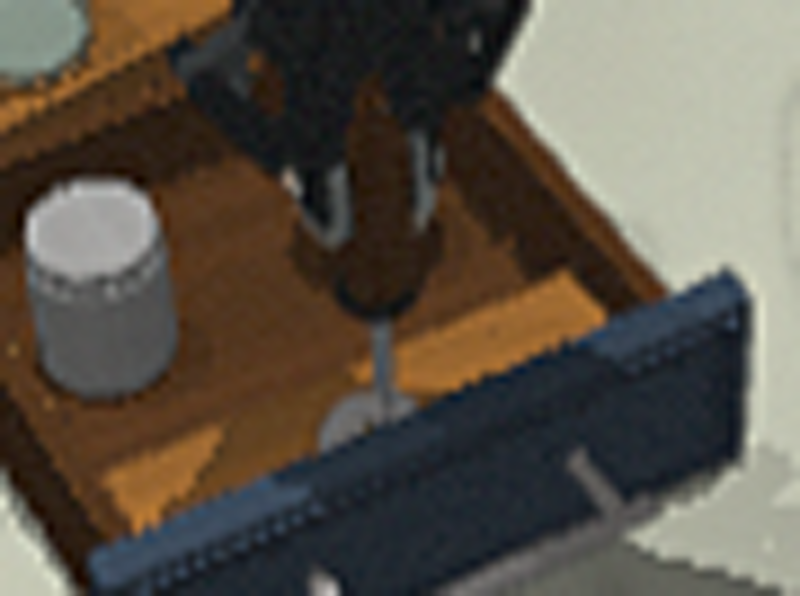

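The crop shows the driver over the cam with its shank at about (383,370), just above the disc, and a bit of the slot lit near (370,430).

Run:
```python
from h import *
dl([.543,.1373,.159])
```

```text
t5.10 p [0.5438 0.1363 0.1773] yawy 78.46 z [ 7.e-04 -1.e-04 -1.e+00] F [ 0.37  0.56 -1.25] T [-0.007 -0.045 -0.011] w 0.265 g 98.7 q [ 0.33  0.34 -0.79  1.69  0.25  1.22  0.86]
delta [0.001  0.0008 0.0183]
```

Converted, 0.018 m / 0.5 = 0.036, 0.001 m / 0.5 = 0.002.

Call:
move_arm:
  plan:
    - {"delta_pos": [0.001, 0.002, 0.02], "turn": [0, 0, 0], "fingers": 1}
    - {"delta_pos": [0.001, 0.002, 0.036], "turn": [0, 0, 0], "fingers": 1}
    - {"delta_pos": [0.001, 0.002, 0.036], "turn": [0, 0, 0], "fingers": 1}
    - {"delta_pos": [0.001, 0.002, 0.036], "turn": [0, 0, 0], "fingers": 1}
    - {"delta_pos": [0.001, 0.002, 0.036], "turn": [0, 0, 0], "fingers": 1}

```text
clock: 5.72
position: [0.5431, 0.1384, 0.1586]
ee_rot: [0.1, 0.995, 0.0, 0.0]
ft_force: [-0.6, -0.1, -0.6]
grip_width: 0.266
grasp_force: 98.7
```

Run:
```python
from h import *
dl([.543,.1373,.153])
```

```text
t5.72 p [0.5431 0.1384 0.1586] yawy 78.56 z [ 5.e-04 -0.e+00 -1.e+00] F [-0.61 -0.11 -0.65] T [ 0.047 -0.016  0.031] w 0.266 g 98.7 q [ 0.32  0.36 -0.78  1.71  0.27  1.19  0.84]
delta [-0.0001 -0.0011  0.0056]
```

Call:
move_arm:
  plan:
    - {"delta_pos": [0, -0.002, 0.004], "turn": [0, 0, 0], "fingers": 1}
    - {"delta_pos": [0, -0.002, 0.008], "turn": [0, 0, 0], "fingers": 1}
    - {"delta_pos": [0, -0.002, 0.01], "turn": [0, 0, 0], "fingers": 1}
    - {"delta_pos": [0, -0.002, 0.012], "turn": [0, 0, 0], "fingers": 1}
    - {"delta_pos": [0, -0.002, 0.012], "turn": [0, 0, 0], "fingers": 1}

```text
clock: 6.35
position: [0.5427, 0.1374, 0.1522]
ee_rot: [0.1, 0.995, 0.0, -0.0]
ft_force: [0.1, 0.0, -1.2]
grip_width: 0.27
grasp_force: 98.5
```

Run:
```python
from h import *
dl([.543,.1373,.150])
```

```text
t6.35 p [0.5427 0.1374 0.1522] yawy 78.56 z [-0.e+00  1.e-04 -1.e+00] F [ 0.12  0.02 -1.16] T [ 0.175 -0.045 -0.057] w 0.270 g 98.5 q [ 0.32  0.36 -0.78  1.72  0.27  1.18  0.84]
delta [-0.0003 -0.0001  0.0022]
```

Converted, 0.002 m / 0.5 = 0.004, 0.001 m / 0.5 = 0.002.

Call:
move_arm:
  plan:
    - {"delta_pos": [0, 0, 0.002], "turn": [0, 0, 0], "fingers": 1}
    - {"delta_pos": [0, 0, 0.004], "turn": [0, 0, 0], "fingers": 1}
    - {"delta_pos": [0, 0, 0.004], "turn": [0, 0, 0], "fingers": 1}

```text
clock: 6.72
position: [0.5428, 0.1374, 0.1502]
ee_rot: [0.1, 0.995, 0.0, 0.0]
ft_force: [0.6, 1.0, -1.8]
grip_width: 0.271
grasp_force: 98.5
```

Run:
```python
from h import *
st()
```

```text
t6.72 p [0.5428 0.1374 0.1502] yawy 78.56 z [ 0.  0. -1.] F [ 0.62  0.95 -1.77] T [ 0.287 -0.086 -0.017] w 0.271 g 98.5 q [ 0.32  0.36 -0.78  1.72  0.27  1.17  0.84]
```

Converted, 0.001 m / 0.5 = 0.002, 0.0005 m / 0.5 = 0.001.

Call:
move_arm:
  plan:
    - {"delta_pos": [0, 0.0014, 0.001], "turn": [0, 0, 0], "fingers": 1}
    - {"delta_pos": [0, 0.0014, 0.002], "turn": [0, 0, 0], "fingers": 1}
    - {"delta_pos": [0, 0.0014, 0.002], "turn": [0, 0, 0], "fingers": 1}

```text
clock: 7.1
position: [0.5429, 0.1379, 0.1492]
ee_rot: [0.1, 0.995, -0.0, -0.0]
ft_force: [-0.2, -0.4, -2.0]
grip_width: 0.271
grasp_force: 98.5
```

Run:
```python
from h import *
st()
```

```text
t7.10 p [0.5429 0.1379 0.1492] yawy 78.55 z [-1.e-04 -2.e-04 -1.e+00] F [-0.19 -0.38 -2.01] T [-0.006  0.042  0.04 ] w 0.271 g 98.5 q [ 0.32  0.36 -0.78  1.72  0.28  1.17  0.84]
```

```bash
cat >> h.py <<'E'
def tq(n=6):
    T=[];J=[]
    for _ in range(n):
        o=get_obs();T.append(np.r_[o['torque'],o['ft_force']]);J.append(o['tau'][6]);camera('top')
    m=np.mean(T,0);print('Tz %.3f +- %.3f'%(m[2],np.std([t[2] for t in T])),'T',np.round(m,2),'tau7',np.round(J,3),'mean %.3f'%np.mean(J))
    st()
E
python3 -c "
from h import *
tq()"
```

```text
Tz 0.001 +- 0.033 T [-0.01  0.01  0.    0.17 -0.14 -0.94] tau7 [-0.005 -0.002 -0.001 -0.     0.     0.   ] mean -0.001
t7.40 p [0.5429 0.138  0.1493] yawy 78.55 z [ 1.e-04 -1.e-04 -1.e+00] F [ 0.07 -0.31 -1.11] T [0.016 0.005 0.003] w 0.269 g 98.5 q [ 0.32  0.36 -0.78  1.72  0.28  1.17  0.84]
```

Converted, 0.3 rad / 1.5708 = 0.191.

Call:
move_arm:
  plan:
    - {"delta_pos": [0, 0, 0], "turn": [0, 0, 0.0509], "fingers": 1}
    - {"delta_pos": [0, 0, 0], "turn": [0, 0, 0.1019], "fingers": 1}
    - {"delta_pos": [0, 0, 0], "turn": [0, 0, 0.1528], "fingers": 1}
    - {"delta_pos": [0, 0, 0], "turn": [0, 0, 0.191], "fingers": 1}
    - {"delta_pos": [0, 0, 0], "turn": [0, 0, 0.191], "fingers": 1}

```text
clock: 8.02
position: [0.5429, 0.1382, 0.1493]
ee_rot: [0.247, 0.969, 0.0, 0.0]
ft_force: [0.2, 0.5, -2.7]
grip_width: 0.271
grasp_force: 98.5
```

```bash
python3 -c "
from h import *
tq()"
```

```text
Tz 0.047 +- 0.017 T [ 0.27 -0.07  0.05  0.09  0.86 -1.83] tau7 [-0.664 -0.269 -0.089 -0.022 -0.002  0.002] mean -0.174
t8.32 p [0.5429 0.1382 0.1493] yawy 61.40 z [ 1.e-04  1.e-04 -1.e+00] F [ 0.56  1.71 -1.14] T [ 0.393 -0.089  0.032] w 0.267 g 98.5 q [ 0.28  0.35 -0.73  1.72  0.25  1.17  0.55]
```

Converted, 0.0004 m / 0.5 = 0.0008, 0.0002 m / 0.5 = 0.0004, 0.15 rad / 1.5708 = 0.0955.

Call:
move_arm:
  plan:
    - {"delta_pos": [0.0004, 0.0008, 0], "turn": [0, 0, 0.0382], "fingers": 1}
    - {"delta_pos": [0.0004, 0.0008, 0], "turn": [0, 0, 0.0764], "fingers": 1}
    - {"delta_pos": [0.0004, 0.0008, 0], "turn": [0, 0, 0.0955], "fingers": 1}
    - {"delta_pos": [0.0004, 0.0008, 0], "turn": [0, 0, 0.0955], "fingers": 1}
    - {"delta_pos": [0.0004, 0.0008, 0], "turn": [0, 0, 0.0955], "fingers": 1}

```text
clock: 8.95
position: [0.5429, 0.1384, 0.1493]
ee_rot: [0.319, 0.948, -0.0, -0.0]
ft_force: [0.3, -0.0, -1.5]
grip_width: 0.265
grasp_force: 98.6
```

```bash
python3 -c "
from h import *
tq()"
```

```text
Tz 0.051 +- 0.025 T [-0.01  0.14  0.05 -0.15 -0.07 -1.05] tau7 [-0.039 -0.021 -0.017 -0.018 -0.021 -0.023] mean -0.023
t9.25 p [0.5429 0.1384 0.1493] yawy 52.78 z [-1.e-04 -1.e-04 -1.e+00] F [-0.31  0.37 -1.47] T [-0.018  0.102 -0.025] w 0.268 g 98.6 q [ 0.26  0.35 -0.71  1.72  0.24  1.16  0.41]
```

Converted, 0.1 rad / 1.5708 = 0.0637.

Call:
move_arm:
  plan:
    - {"delta_pos": [0, 0, 0], "turn": [0, 0, 0.0318], "fingers": 1}
    - {"delta_pos": [0, 0, 0], "turn": [0, 0, 0.0637], "fingers": 1}
    - {"delta_pos": [0, 0, 0], "turn": [0, 0, 0.0637], "fingers": 1}
    - {"delta_pos": [0, 0, 0], "turn": [0, 0, 0.0637], "fingers": 1}

```text
clock: 9.75
position: [0.5429, 0.1384, 0.1493]
ee_rot: [0.366, 0.931, -0.0, 0.0]
ft_force: [-0.3, -1.1, -1.3]
grip_width: 0.268
grasp_force: 98.6
```

```bash
python3 -c "
from h import *
tq()"
```

```text
Tz 0.033 +- 0.045 T [ 0.    0.22  0.03 -0.39 -0.47 -1.27] tau7 [-0.042 -0.011 -0.003 -0.003 -0.006 -0.009] mean -0.012
t10.05 p [0.5429 0.1385 0.1493] yawy 47.05 z [-0.e+00 -1.e-04 -1.e+00] F [-0.37 -0.53 -1.09] T [0.016 0.229 0.028] w 0.266 g 98.6 q [ 0.25  0.34 -0.69  1.72  0.24  1.16  0.31]
```

Converted, -0.0003 m / 0.5 = -0.0006, 0.1 rad / 1.5708 = 0.0637.

Call:
move_arm:
  plan:
    - {"delta_pos": [0.0006, -0.0006, 0], "turn": [0, 0, 0.0318], "fingers": 1}
    - {"delta_pos": [0.0006, -0.0006, 0], "turn": [0, 0, 0.0637], "fingers": 1}
    - {"delta_pos": [0.0006, -0.0006, 0], "turn": [0, 0, 0.0637], "fingers": 1}
    - {"delta_pos": [0.0006, -0.0006, 0], "turn": [0, 0, 0.0637], "fingers": 1}

```text
clock: 10.55
position: [0.5427, 0.1386, 0.1494]
ee_rot: [0.412, 0.911, 0.0, 0.0]
ft_force: [0.6, 0.1, -1.8]
grip_width: 0.269
grasp_force: 98.4
```

```bash
python3 -c "
from h import *
tq(8)"
```

```text
Tz 0.032 +- 0.031 T [ 0.23 -0.32  0.03  0.89  0.71 -2.47] tau7 [-0.04  -0.009 -0.001 -0.001 -0.004 -0.007 -0.009 -0.012] mean -0.010
t10.95 p [0.5426 0.1385 0.1494] yawy 41.32 z [ 3.e-04  1.e-04 -1.e+00] F [ 0.74  0.81 -2.74] T [ 0.313 -0.391  0.029] w 0.270 g 98.4 q [ 0.24  0.34 -0.68  1.72  0.23  1.16  0.22]
```

Converted, 0.0003 m / 0.5 = 0.0006, 0.12 rad / 1.5708 = 0.0764.

Call:
move_arm:
  plan:
    - {"delta_pos": [0, 0.0006, 0], "turn": [0, 0, 0.0318], "fingers": 1}
    - {"delta_pos": [0, 0.0006, 0], "turn": [0, 0, 0.0637], "fingers": 1}
    - {"delta_pos": [0, 0.0006, 0], "turn": [0, 0, 0.0764], "fingers": 1}
    - {"delta_pos": [0, 0.0006, 0], "turn": [0, 0, 0.0764], "fingers": 1}

```text
clock: 11.45
position: [0.5427, 0.1387, 0.1493]
ee_rot: [0.466, 0.885, -0.0, 0.0]
ft_force: [0.7, 0.2, -1.7]
grip_width: 0.269
grasp_force: 98.4
```

```bash
python3 -c "
from h import *
tq(8)"
```

```text
Tz 0.039 +- 0.035 T [ 0.12 -0.09  0.04  0.3   0.38 -1.47] tau7 [-0.261 -0.116 -0.053 -0.031 -0.025 -0.025 -0.027 -0.029] mean -0.071
t11.85 p [0.5427 0.1386 0.1493] yawy 34.44 z [-1.e-04 -1.e-04 -1.e+00] F [-0.7   1.28 -2.3 ] T [ 0.113 -0.029  0.018] w 0.273 g 98.5 q [ 0.22  0.33 -0.66  1.72  0.22  1.16  0.1 ]
```

Converted, 0.12 rad / 1.5708 = 0.0764.

Call:
move_arm:
  plan:
    - {"delta_pos": [0, 0, 0], "turn": [0, 0, 0.0318], "fingers": 1}
    - {"delta_pos": [0, 0, 0], "turn": [0, 0, 0.0637], "fingers": 1}
    - {"delta_pos": [0, 0, 0], "turn": [0, 0, 0.0764], "fingers": 1}
    - {"delta_pos": [0, 0, 0], "turn": [0, 0, 0.0764], "fingers": 1}

```text
clock: 12.35
position: [0.5427, 0.1387, 0.1493]
ee_rot: [0.518, 0.855, -0.0, 0.0]
ft_force: [0.8, 0.6, -0.5]
grip_width: 0.269
grasp_force: 98.5
```

```bash
python3 -c "
from h import *
tq(8)"
```

```text
Tz 0.079 +- 0.044 T [ 0.14  0.04  0.08  0.07  0.59 -1.44] tau7 [-0.302 -0.157 -0.094 -0.072 -0.067 -0.067 -0.069 -0.071] mean -0.112
t12.75 p [0.5427 0.1386 0.1493] yawy 27.57 z [-1.e-04 -1.e-04 -1.e+00] F [ 0.16  0.38 -1.89] T [0.15  0.042 0.083] w 0.268 g 98.5 q [ 0.21  0.33 -0.64  1.72  0.21  1.16 -0.01]
```

Converted, 0.1 rad / 1.5708 = 0.0637.

Call:
move_arm:
  plan:
    - {"delta_pos": [0, 0, 0], "turn": [0, 0, 0.0318], "fingers": 1}
    - {"delta_pos": [0, 0, 0], "turn": [0, 0, 0.0637], "fingers": 1}
    - {"delta_pos": [0, 0, 0], "turn": [0, 0, 0.0637], "fingers": 1}
    - {"delta_pos": [0, 0, 0], "turn": [0, 0, 0.0637], "fingers": 1}

```text
clock: 13.25
position: [0.5427, 0.1387, 0.1493]
ee_rot: [0.56, 0.829, -0.0, 0.0]
ft_force: [0.1, 0.6, -1.2]
grip_width: 0.271
grasp_force: 98.6
```

```bash
python3 -c "
from h import *
tq(8)"
```

```text
Tz 0.071 +- 0.032 T [ 0.24  0.09  0.07  0.04  0.76 -1.51] tau7 [-0.089 -0.058 -0.05  -0.051 -0.053 -0.056 -0.059 -0.061] mean -0.060
t13.65 p [0.5427 0.1387 0.1493] yawy 21.84 z [ 0.e+00 -1.e-04 -1.e+00] F [-0.67  0.64 -0.87] T [0.291 0.131 0.021] w 0.270 g 98.6 q [ 0.2   0.33 -0.62  1.72  0.21  1.16 -0.11]
```

Converted, 0.0002 m / 0.5 = 0.0004, 0.08 rad / 1.5708 = 0.0509.

Call:
move_arm:
  plan:
    - {"delta_pos": [0, 0.0004, 0], "turn": [0, 0, 0.0255], "fingers": 1}
    - {"delta_pos": [0, 0.0004, 0], "turn": [0, 0, 0.0509], "fingers": 1}
    - {"delta_pos": [0, 0.0004, 0], "turn": [0, 0, 0.0509], "fingers": 1}
    - {"delta_pos": [0, 0.0004, 0], "turn": [0, 0, 0.0509], "fingers": 1}

```text
clock: 14.15
position: [0.5428, 0.1387, 0.1493]
ee_rot: [0.593, 0.805, -0.0, -0.0]
ft_force: [-0.7, 0.8, -0.7]
grip_width: 0.27
grasp_force: 98.7
```

```bash
python3 -c "
from h import *
tq(8)"
```

```text
Tz 0.062 +- 0.024 T [ 0.25  0.42  0.06 -1.35  0.78 -0.91] tau7 [-0.09  -0.065 -0.059 -0.06  -0.062 -0.064 -0.066 -0.068] mean -0.067
t14.55 p [0.5428 0.1387 0.1493] yawy 17.26 z [-2.e-04 -1.e-04 -1.e+00] F [-1.23  1.66 -1.63] T [0.235 0.507 0.096] w 0.270 g 98.7 q [ 0.19  0.32 -0.61  1.72  0.2   1.16 -0.18]
```

Converted, -0.0002 m / 0.5 = -0.0004, 0.07 rad / 1.5708 = 0.0446.

Call:
move_arm:
  plan:
    - {"delta_pos": [0.0004, -0.0004, 0], "turn": [0, 0, 0.0255], "fingers": 1}
    - {"delta_pos": [0.0004, -0.0004, 0], "turn": [0, 0, 0.0446], "fingers": 1}
    - {"delta_pos": [0.0004, -0.0004, 0], "turn": [0, 0, 0.0446], "fingers": 1}
    - {"delta_pos": [0.0004, -0.0004, 0], "turn": [0, 0, 0.0446], "fingers": 1}

```text
clock: 15.05
position: [0.5427, 0.1389, 0.1493]
ee_rot: [0.621, 0.784, 0.0, 0.0]
ft_force: [-0.7, 1.2, -1.7]
grip_width: 0.271
grasp_force: 98.7
```

```bash
python3 -c "
from h import *
tq(8)"
```

```text
Tz 0.080 +- 0.036 T [ 0.25  0.12  0.08 -0.47  0.57 -2.26] tau7 [-0.095 -0.076 -0.07  -0.07  -0.071 -0.073 -0.074 -0.075] mean -0.075
t15.45 p [0.5427 0.1388 0.1493] yawy 13.24 z [ 1.e-04 -1.e-04 -1.e+00] F [-1.13  1.38 -1.52] T [0.227 0.063 0.059] w 0.266 g 98.6 q [ 0.18  0.32 -0.6   1.73  0.2   1.15 -0.25]
```

Tool total is now 1.14 rad and the cam is still drawing.

Converted, 0.06 rad / 1.5708 = 0.0382.

Call:
move_arm:
  plan:
    - {"delta_pos": [0, 0, 0], "turn": [0, 0, 0.0191], "fingers": 1}
    - {"delta_pos": [0, 0, 0], "turn": [0, 0, 0.0382], "fingers": 1}
    - {"delta_pos": [0, 0, 0], "turn": [0, 0, 0.0382], "fingers": 1}
    - {"delta_pos": [0, 0, 0], "turn": [0, 0, 0.0382], "fingers": 1}

```text
clock: 15.95
position: [0.5427, 0.1389, 0.1493]
ee_rot: [0.644, 0.765, 0.0, 0.0]
ft_force: [-0.5, 0.2, -2.0]
grip_width: 0.272
grasp_force: 98.5
```

```bash
python3 -c "
from h import *
tq(8)"
```

```text
Tz 0.087 +- 0.021 T [ 0.29 -0.05  0.09  0.12  0.46 -2.34] tau7 [-0.109 -0.087 -0.079 -0.077 -0.077 -0.077 -0.078 -0.078] mean -0.083
t16.35 p [0.5427 0.1389 0.1493] yawy 9.80 z [ 1.e-04 -0.e+00 -1.e+00] F [-0.46  0.56 -1.06] T [ 0.289 -0.014  0.078] w 0.266 g 98.4 q [ 0.17  0.32 -0.59  1.73  0.19  1.15 -0.31]
```

Converted, 0.05 rad / 1.5708 = 0.0318.

Call:
move_arm:
  plan:
    - {"delta_pos": [0, 0, 0], "turn": [0, 0, 0.0191], "fingers": 1}
    - {"delta_pos": [0, 0, 0], "turn": [0, 0, 0.0318], "fingers": 1}
    - {"delta_pos": [0, 0, 0], "turn": [0, 0, 0.0318], "fingers": 1}
    - {"delta_pos": [0, 0, 0], "turn": [0, 0, 0.0318], "fingers": 1}

```text
clock: 16.85
position: [0.5427, 0.1389, 0.1493]
ee_rot: [0.663, 0.749, 0.0, 0.0]
ft_force: [0.4, 0.4, -1.6]
grip_width: 0.269
grasp_force: 98.4
```

```bash
python3 -c "
from h import *
tq(8)"
```

```text
Tz 0.118 +- 0.024 T [ 0.33 -0.08  0.12  0.29  0.93 -2.72] tau7 [-0.117 -0.102 -0.097 -0.095 -0.095 -0.096 -0.096 -0.096] mean -0.099
t17.25 p [0.5427 0.1389 0.1493] yawy 6.93 z [ 1.e-04 -0.e+00 -1.e+00] F [ 0.4   1.73 -2.88] T [ 0.37  -0.061  0.153] w 0.264 g 98.4 q [ 0.16  0.32 -0.59  1.73  0.19  1.15 -0.35]
```

Converted, 0.04 rad / 1.5708 = 0.0255.

Call:
move_arm:
  plan:
    - {"delta_pos": [0, 0, 0], "turn": [0, 0, 0.0127], "fingers": 1}
    - {"delta_pos": [0, 0, 0], "turn": [0, 0, 0.0255], "fingers": 1}
    - {"delta_pos": [0, 0, 0], "turn": [0, 0, 0.0255], "fingers": 1}
    - {"delta_pos": [0, 0, 0], "turn": [0, 0, 0.0255], "fingers": 1}

```text
clock: 17.75
position: [0.5427, 0.1389, 0.1493]
ee_rot: [0.678, 0.735, -0.0, 0.0]
ft_force: [0.8, 1.0, -1.5]
grip_width: 0.266
grasp_force: 98.4
```

```bash
python3 -c "
from h import *
tq(12)"
```

```text
Tz 0.121 +- 0.023 T [ 0.39 -0.03  0.12 -0.01  1.   -2.15] tau7 [-0.144 -0.13  -0.125 -0.123 -0.123 -0.123 -0.124 -0.124 -0.124 -0.125
 -0.124 -0.125] mean -0.126
t18.35 p [0.5427 0.1389 0.1493] yawy 4.64 z [ 0.e+00 -1.e-04 -1.e+00] F [ 0.43  0.61 -2.14] T [ 0.373 -0.022  0.151] w 0.267 g 98.4 q [ 0.16  0.32 -0.58  1.73  0.19  1.15 -0.39]
```

Converted, 0.035 rad / 1.5708 = 0.0223.

Call:
move_arm:
  plan:
    - {"delta_pos": [0, 0, 0], "turn": [0, 0, 0.0127], "fingers": 1}
    - {"delta_pos": [0, 0, 0], "turn": [0, 0, 0.0223], "fingers": 1}
    - {"delta_pos": [0, 0, 0], "turn": [0, 0, 0.0223], "fingers": 1}
    - {"delta_pos": [0, 0, 0], "turn": [0, 0, 0.0223], "fingers": 1}

```text
clock: 18.85
position: [0.5427, 0.1389, 0.1493]
ee_rot: [0.691, 0.723, 0.0, 0.0]
ft_force: [-0.5, 1.0, -2.2]
grip_width: 0.267
grasp_force: 98.4
```

```bash
python3 -c "
from h import *
tq(12)"
```

```text
Tz 0.158 +- 0.030 T [ 0.42  0.04  0.16 -0.08  1.07 -2.07] tau7 [-0.17  -0.159 -0.155 -0.154 -0.154 -0.154 -0.154 -0.155 -0.155 -0.155
 -0.155 -0.155] mean -0.156
t19.45 p [0.5427 0.1389 0.1493] yawy 2.64 z [ 0. -0. -1.] F [-0.4   1.48 -2.56] T [0.416 0.064 0.163] w 0.269 g 98.4 q [ 0.16  0.32 -0.57  1.73  0.19  1.15 -0.43]
```

Snug at 0.155 N m. Unload the blade in the slot and lift out.

Converted, -0.11 m / 0.5 = -0.22, -0.08 m / 0.5 = -0.16, -0.13 rad / 1.5708 = -0.0828.

Call:
move_arm:
  plan:
    - {"delta_pos": [0.0004, 0, 0], "turn": [0, 0, -0.0446], "fingers": 1}
    - {"delta_pos": [0.0004, 0, 0], "turn": [0, 0, -0.0828], "fingers": 1}
    - {"delta_pos": [0.0004, 0, 0], "turn": [0, 0, -0.0828], "fingers": 1}
    - {"delta_pos": [0.0004, 0, -0.01], "turn": [0, 0, -0.0828], "fingers": 1}
    - {"delta_pos": [0.0004, 0, -0.024], "turn": [0, 0, -0.0828], "fingers": 1}
    - {"delta_pos": [0.0004, 0, -0.08], "turn": [0, 0, -0.0828], "fingers": 1}
    - {"delta_pos": [0.0004, 0, -0.16], "turn": [0, 0, -0.0828], "fingers": 1}
    - {"delta_pos": [0.0004, 0, -0.22], "turn": [0, 0, -0.0828], "fingers": 1}
    - {"delta_pos": [0.0004, 0, -0.22], "turn": [0, 0, -0.0828], "fingers": 1}

```text
clock: 20.58
position: [0.5437, 0.1396, 0.2623]
ee_rot: [0.642, 0.766, 0.002, 0.002]
ft_force: [-0.6, -0.3, -0.9]
grip_width: 0.267
grasp_force: 98.8
```

```bash
python3 -c "
from h import *
for i in range(6): camera('side')
dl([.4842,-.2933,.26])
s=camera('side');c=camera('top')
save(c,'ret.png',(165,110,245,170))
"
```

```text
t20.88 p [0.5423 0.1389 0.2583] yawy 10.08 z [-1.5e-03 -4.0e-04 -1.0e+00] F [ 0.1   0.45 -0.44] T [0.005 0.011 0.049] w 0.267 g 98.8 q [ 0.19  0.23 -0.61  1.59  0.14  1.36 -0.26]
delta [-0.4154 -0.1328 -0.0014]
ret.png scale 10.0
```

View pics/ret.png

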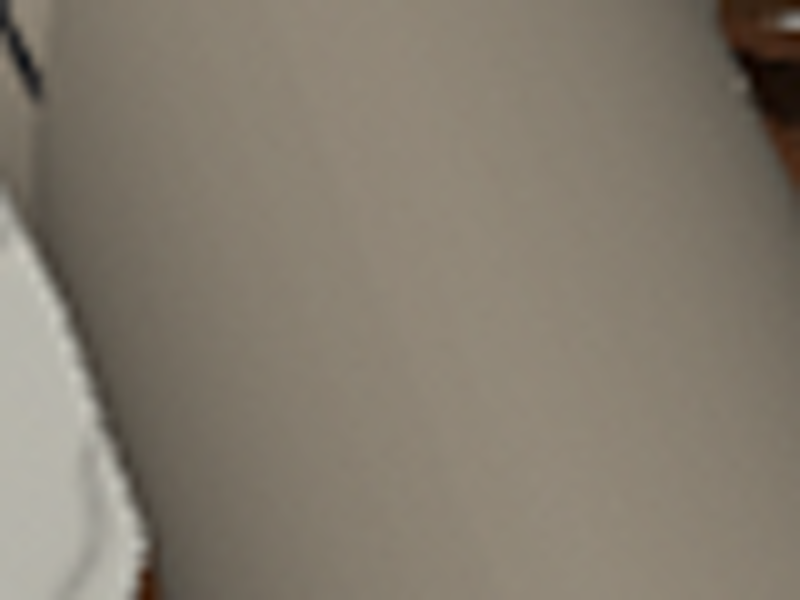

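The arm hides the cam in this view. Go back to the stand.

Converted, -0.4154 m / 0.5 = -0.8308, -0.1328 m / 0.5 = -0.2656, -0.205 rad / 1.5708 = -0.1305.

Call:
move_arm:
  plan:
    - {"delta_pos": [-0.8308, -0.2656, -0.0028], "turn": [0, 0, -0.1305], "fingers": 1}
    - {"delta_pos": [-0.8308, -0.2656, -0.0028], "turn": [0, 0, -0.1305], "fingers": 1}
    - {"delta_pos": [-0.8308, -0.2656, -0.0028], "turn": [0, 0, -0.1305], "fingers": 1}
    - {"delta_pos": [-0.8308, -0.2656, -0.0028], "turn": [0, 0, -0.1305], "fingers": 1}
    - {"delta_pos": [-0.8308, -0.2656, -0.0028], "turn": [0, 0, -0.1305], "fingers": 1}
    - {"delta_pos": [-0.8308, -0.2656, -0.0028], "turn": [0, 0, -0.1305], "fingers": 1}
    - {"delta_pos": [-0.8308, -0.2656, -0.0028], "turn": [0, 0, -0.1305], "fingers": 1}
    - {"delta_pos": [-0.8308, -0.2656, -0.0028], "turn": [0, 0, -0.1305], "fingers": 1}
    - {"delta_pos": [-0.8308, -0.2656, -0.0028], "turn": [0, 0, -0.1305], "fingers": 1}
    - {"delta_pos": [-0.8308, -0.2656, -0.0028], "turn": [0, 0, -0.1305], "fingers": 1}
    - {"delta_pos": [-0.8308, -0.2656, -0.0028], "turn": [0, 0, -0.1305], "fingers": 1}
    - {"delta_pos": [-0.8308, -0.2656, -0.0028], "turn": [0, 0, -0.1305], "fingers": 1}

```text
clock: 22.48
position: [0.4849, -0.2924, 0.2609]
ee_rot: [0.56, 0.829, -0.0, 0.0]
ft_force: [-0.8, 0.3, -1.6]
grip_width: 0.268
grasp_force: 98.7
```

```bash
python3 -c "
from h import *
for i in range(4): camera('side')
dl([.4842,-.2933,.12])"
```

```text
t22.68 p [ 0.4847 -0.293   0.2608] yawy 21.84 z [ 1.e-04 -2.e-04 -1.e+00] F [ 0.5   0.88 -1.01] T [-0.052 -0.019  0.035] w 0.268 g 98.7 q [ 0.74  0.21 -0.32  1.58  0.07  1.36  0.79]
delta [-0.     -0.0006  0.1408]
```

Converted, 0.1395 m / 0.5 = 0.279, 0.07 m / 0.5 = 0.14.

Call:
move_arm:
  plan:
    - {"delta_pos": [0, -0.0012, 0.08], "turn": [0, 0, 0], "fingers": 1}
    - {"delta_pos": [0, -0.0012, 0.12], "turn": [0, 0, 0], "fingers": 1}
    - {"delta_pos": [0, -0.0012, 0.14], "turn": [0, 0, 0], "fingers": 1}
    - {"delta_pos": [0, -0.0012, 0.17], "turn": [0, 0, 0], "fingers": 1}
    - {"delta_pos": [0, -0.0012, 0.2], "turn": [0, 0, 0], "fingers": 1}
    - {"delta_pos": [0, -0.0012, 0.23], "turn": [0, 0, 0], "fingers": 1}
    - {"delta_pos": [0, -0.0012, 0.26], "turn": [0, 0, 0], "fingers": 1}
    - {"delta_pos": [0, -0.0012, 0.274], "turn": [0, 0, 0], "fingers": 1}
    - {"delta_pos": [0, -0.0012, 0.279], "turn": [0, 0, 0], "fingers": 1}
    - {"delta_pos": [0, -0.0012, 0.279], "turn": [0, 0, 0], "fingers": 1}

```text
clock: 23.92
position: [0.4843, -0.2935, 0.1215]
ee_rot: [0.56, 0.828, 0.0, 0.0]
ft_force: [0.9, -0.4, -0.8]
grip_width: 0.268
grasp_force: 98.7
```

```bash
python3 -c "
from h import *
for i in range(3): camera('side')
st()"
```

```text
t24.07 p [ 0.4844 -0.2936  0.1218] yawy 21.83 z [ 8.e-04 -6.e-04 -1.e+00] F [ 0.74  0.14 -1.57] T [-0.011 -0.046  0.023] w 0.266 g 98.7 q [ 0.73  0.32 -0.31  1.75  0.11  1.09  0.76]
```

Converted, -0.18 m / 0.5 = -0.36, -0.12 m / 0.5 = -0.24.

Call:
move_arm:
  plan:
    - {"delta_pos": [0, 0, 0.003], "turn": [0, 0, 0], "fingers": 1}
    - {"delta_pos": [0, 0, 0.005], "turn": [0, 0, 0], "fingers": 1}
    - {"delta_pos": [0, 0, 0.005], "turn": [0, 0, 0], "fingers": 1}
    - {"delta_pos": [0, 0, 0.005], "turn": [0, 0, 0], "fingers": 0.4}
    - {"delta_pos": [0, 0, 0.005], "turn": [0, 0, 0], "fingers": 0.4}
    - {"delta_pos": [0, 0, 0.005], "turn": [0, 0, 0], "fingers": 0.4}
    - {"delta_pos": [0, 0, -0.04], "turn": [0, 0, 0], "fingers": 0.4}
    - {"delta_pos": [0, 0, -0.12], "turn": [0, 0, 0], "fingers": 0.4}
    - {"delta_pos": [0, 0, -0.24], "turn": [0, 0, 0], "fingers": 0.4}
    - {"delta_pos": [0, 0, -0.36], "turn": [0, 0, 0], "fingers": 0.4}
    - {"delta_pos": [0, 0, -0.36], "turn": [0, 0, 0], "fingers": 0.4}

```text
clock: 25.45
position: [0.4858, -0.2941, 0.3066]
ee_rot: [0.56, 0.828, 0.0, 0.004]
ft_force: [0.7, 0.1, -0.8]
grip_width: 0.603
grasp_force: 0.0
```

```bash
python3 -c "
from h import *
import pickle
for i in range(6): camera('side')
st()
s=camera('side');save(s,'fin.png')
p=cloud(s)
k=(np.hypot(p[...,0]-.4835,p[...,1]+.2925)<.03)&(p[...,2]>.135)&(p[...,2]<.165);q=p[k];print(len(q),q.mean(0),q[:,2].max())
"
```

```text
t25.75 p [ 0.4836 -0.2932  0.2998] yawy 21.83 z [-0.002   0.0011 -1.    ] F [ 0.59  0.12 -0.51] T [-0.035  0.044  0.022] w 0.599 g 0.0 q [ 0.74  0.2  -0.32  1.52  0.06  1.44  0.8 ]
fin.png scale 1.5625
43 [ 0.47799578 -0.2896779   0.14543231] 0.15127089268503013
```

View pics/fin.png

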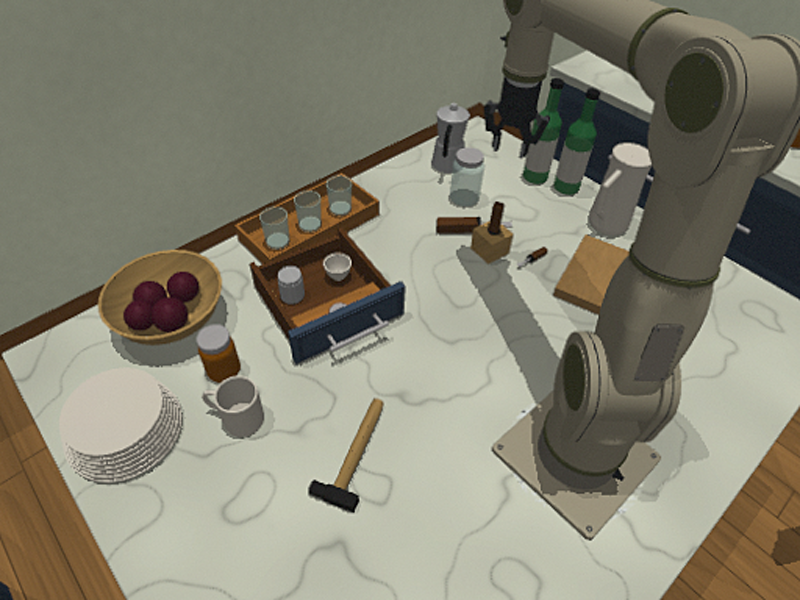

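The driver stands back in its stand at about (495,230), the front is in place on the box, and the bystanders are where they were. The two look-alikes lie at (458,225) and (533,258).

```bash
python3 -c "
from h import *
print(hand_in())"
```

```text
the job is handed in; nothing more can be done
None
```

The job is handed in with no verdict returned: I turned the cam clockwise to a snug 0.155 N m and the final picture shows the driver upright in its stand and the listed bystanders unmoved, but both look-alike screwdrivers toppled during the grasp (cause not established; I left them lying).

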